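Two doses from the galley dispenser

ROBOT

A 6-joint arm with a two-finger parallel gripper is mounted at the origin on the work surface. World frame = base frame: x ahead of the robot, y to its left, z up, the work surface at z = 0. Lengths are in mm, angles in rad, forces in N, time in s.
With the tool pointing down it reaches from about 275 to 725 mm from the base axis. Payload 15.9 kg.
Tool frame: the origin (TCP) lies midway between the tips of the shut fingers; the grasp point (between the pads) lies 19 mm behind it; z points along the fingers, y is the line along which they close (so a half turn about z gives the same grasp; the last joint's range is limited). The gripper opens to 85 mm and grips with 20 to 120 N. Pads are 22 mm wide; open, the fingers measure 114 mm over their backs; the gripper's body (76 mm by 85 mm) begins 54 mm behind the grasp point. The pads swing forward as they close: fully open they stand 13 mm farther back than shut.
Start: joints at [1.196, 0.213, -0.034, 1.323, 0, 1.571], TCP at [183.036, 465.278, 231.306] pointing down, gripper open.
Joint ranges: [-2.98, 2.98], [-0.74, 1.72], [-1.14, 1.35], [-2.1, 2.04], [-1.57, 1.44], [-3.14, 3.14]. Speed limits (rad/s): [1.89, 1.89, 2.39, 2.57, 3.14, 3.14].

INTERFACE

Orientations are given as a rotation vector (axis times angle).
In Python, from cell import * gives the robot as it stands. The module is installed in compiled form; this text tells all that it offers.
- The arm moves only by the shell command python3 -m crank 'ROWS' [FORCE]. ROWS is JSON, a list of rows, each a list of 5 numbers: the opening, from -1 (shut) to 1 (fully open), then the shift along the world's x, y, z in mm, then the turn about the world's z in degrees. In form: [[hand, dx, dy, dz, yaw], ...]. A call has 1 to 10 rows; each row is the pose to reach, as a shift and turn from the pose commanded when the call began; what a row does not reach only later rows make up. A row lasts 1/10 s, in which the tool goes at most 50 mm and 8.59 degrees, less where a joint would pass 70% of its speed; a pose out of reach is approached as far as the arm can. A call with a gripper value outside its range is refused whole. The fingers move at their own pace and stop on an object; FORCE is the grip in N (left out, the last holds). Time passes only in rows, so rows that repeat a pose let the fingers close. It gives the time, the measured TCP pose, the force, the opening and the grip force at its end, in the units of the state.
- get_state(): the state, without advancing time (a new reading comes with each control period).
- grab_frame(name): name is "side" or "top"; returns a dict with "image" (400x640x3 uint8, red, green, blue), "range_z" (400x640 float32, mm along the optical axis (not along the pixel's ray), 0 where there is no reading), "camera_matrix" (3x3 intrinsics, pixels), "R" (3x3) and "t" (3): a world point X has camera coordinates R X + t. Camera axes: x right, y down, z forward; pixel columns grow to the right and rows downward; lengths in mm; the calibration is good to about 2 mm. A picture is of the moment at which its call begins.
- job_done(): hands the job in; it is judged then, once.
The state is a dict: "time": time; "qpos": joint angles; "qvel": joint speeds; "tau": joint torques, N m; "tcp_pos": TCP position; "ee_rot": TCP orientation; "contact_force": force on the tool from outside, world axes, zero at the start; "ft_torque": the same for the moment, N m; "opening": opening from 0.0 (shut) to 1.0 (fully open); "gripper_force": force on a finger pad.
Only numpy, scipy, OpenCV 4.12 (cv2) and the standard library are available. Lean on these libraries where they do the work, as an engineer would, in place of code of your own. Each camera call takes 0.05 s, during which the arm holds its last target. There are 200 camera calls.

TASK

Swing the spout of the washing-up dispenser round over the aluminium mess tin, then give the pump at least two full strokes: each time press the head down until it lands firmly on its stop, without ramming or forcing it, and let it come all the way up. Do not pump while the spout is anywhere but over the tin, and leave the tin, the bowl and everything else standing where they are.

Things in the scene. Friction and masses are not known exactly. Their poses are not given: they have to be found in the camera images.
- dispenser: brushed steel washing-up dispenser fixed in the counter: flange 54 mm across, tower 33 mm across, 78 mm high, swivel sleeve 35 mm across up to 86 mm, then a white stem 15 mm across carrying the head. Origin on the tower's axis at counter height, z up; the spout points along its -x when swivel is 0
- pump_head: one-piece steel head on the stem: round flat cap 37 mm across, 112 to 140 mm above the counter at rest, and a level round spout 15 mm thick, centreline 124 mm up at rest, along the head's own -x, straight to 88 mm from the axis, then turning down. Swivels and is pressed down as one; press on the cap. Never put more than 24 N on it. Origin on the tower's axis, at counter height when up
- cap_top (a point): centre of the cap's flat top, on the tower's axis, 140 mm above the counter when the pump is up
- outlet (a point): mouth of the spout, pointing down, 110 mm from the axis and 103 mm above the counter when the pump is up
- swivel (a joint): angle of the spout about the tower (rad, -1.7 to 1.7), 0 along the dispenser's -x, growing anticlockwise seen from above; stiff (0.1 N m), it stays where it is left
- pump (a joint): how far the head is pressed down (m), 0 when up. A spring resists, about 4 N at the top, 9 N at 21 mm, and lifts it again. The stroke ends on a stop inside the tower, set out of sight anywhere from 13 to 21 mm: there the force climbs steeply, about 10 N per mm. Firmly on the stop = pressed with 12 to 20 N and going no farther, kept a third of a second; over 24 N is forcing it
- mess_tin: open oblong aluminium mess tin, 165 x 95 mm, 62 mm high, 2.5 mm walls, with a flat wire handle that sticks out 90 mm from one short side (its -x side), 46 mm up. Loose, 0.14 to 0.26 kg. Origin at the centre of its underside, x along its length
- bowl: round green melamine bowl, 120 mm across, 52 mm high, loose; bystander, origin at the centre of its underside
- spice_jar: glass spice jar with a steel twist cap, 46 mm across, 88 mm high, loose bystander, origin at the centre of its underside
- tea_caddy: steel tea caddy 67 x 87 mm, 87 mm high with its knob, loose bystander, origin at the centre of its underside
- strainer: steel tea strainer, 72 mm cup 24 mm high with a 110 mm handle, loose bystander, origin under the cup
- mug: white enamel mug, 80 mm across, 85 mm high, loose bystander, origin at the centre of its underside
- spoon: spoon with a wooden handle, 200 mm long, lying flat, loose bystander, origin at its middle
- dish_brush: dish brush, 200 mm long, lying flat, loose bystander, origin at its middle

How it is judged:
By the outcome, as a careful person would: the job done as asked, in the order asked, and still so for the second after the job is handed in, with the robot touching nothing.
It also fails if it takes over 51 s, if anything falls off the work surface, if the arm or the gripper's body presses on something with over 40 N, if the wrist force passes 120 N, or if a joint passes its speed limit or range.

## Working session

There is one attempt and no reset: what is moved stays moved. The work goes in short steps, Python scripts to look and compute and a shell command to move; the robot and the scene stay as the last step left them, time stands still between calls to the robot, and variables do not carry over. Pictures are saved under pics/ and viewed, at most 10 in all, crops included, and the job is handed in when it is done.

```bash
mkdir -p pics; cat > h.py <<'E'
from cell import *
import numpy as np, cv2
def pts(f):
    K,R,t=f["camera_matrix"],np.array(f["R"]),np.array(f["t"])
    v,u=np.mgrid[0:400,0:640]; z=f["range_z"]
    c=np.stack([(u-K[0][2])/K[0][0]*z,(v-K[1][2])/K[1][1]*z,z],-1)
    return (c-t)@R
def proj(f,X):
    c=np.array(f["R"])@np.array(X,float)+np.array(f["t"]); p=np.array(f["camera_matrix"])@c; return p[:2]/p[2]
E
python3 - <<'E'
from h import *
import pickle
for n in("top","side"):
    f=grab_frame(n); cv2.imwrite(f"pics/{n}0.png",f["image"][:,:,::-1]); pickle.dump(f,open(n+"0.pkl","wb"))
    print(n,np.array(f["R"]).round(2).tolist(),np.array(f["t"]).round())
print(get_state())
E
```

```text
top [[0.01, -1.0, 0.02], [-1.0, -0.01, -0.09], [0.09, -0.02, -1.0]] [  13.  515. 1246.]
side [[0.88, -0.47, -0.01], [-0.32, -0.59, -0.74], [0.34, 0.65, -0.67]] [-451.  243. 1011.]
{'time': 0.1, 'qpos': array([ 1.19600482e+00,  2.13303208e-01, -3.50024451e-02,  1.32350067e+00,
        6.18621524e-06,  1.57078915e+00]), 'qvel': array([-0.00020233,  0.0001666 ,  0.00347974, -0.00213355,  0.00016025,
       -0.00023308]), 'tau': array([ 2.33281222e-03, -6.87245965e+01,  4.87806845e+01,  1.20528878e-02,
        1.00302623e-04, -1.30885348e-05]), 'tcp_pos': array([182.9226618 , 465.00092595, 230.86509862]), 'ee_rot': array([-5.85234130e-01, -3.08640285e+00,  1.55681465e-03]), 'contact_force': array([ 0.23586075, -0.02914912,  0.23257276]), 'ft_torque': array([-0.0465817 ,  0.0528748 ,  0.01655138]), 'gripper_force': 0.0, 'opening': 0.9973751298209649}
```

View pics/top0.png

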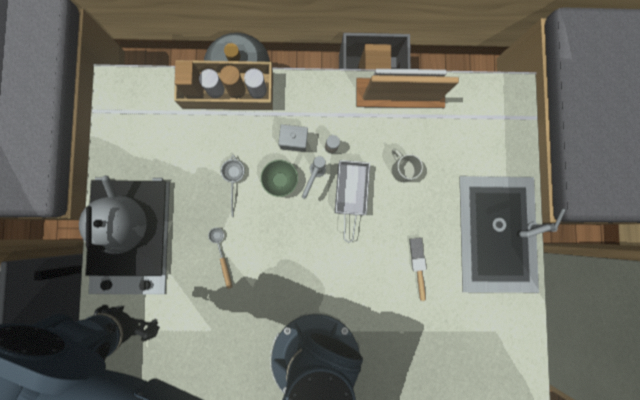

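View pics/side0.png

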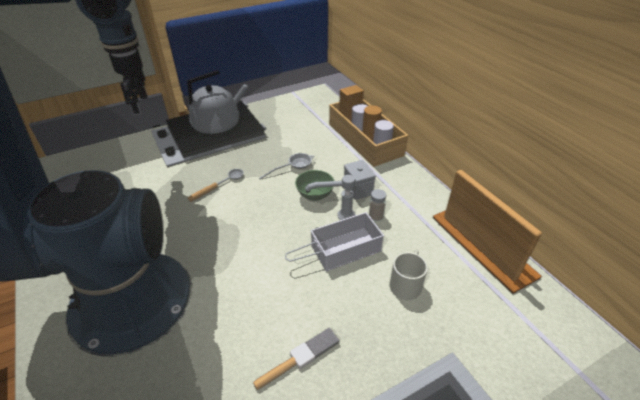

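The top view shows the dispenser cap at about (319,162), with its spout running to (307,195) between the bowl (280,178) and the tin (352,190). The caddy (292,137) and jar (333,143) stand behind it. I'll measure these next.

```bash
python3 - <<'E'
from h import *
import pickle
f=pickle.load(open("top0.pkl","rb")); g=pickle.load(open("side0.pkl","rb"))
P=pts(f);Q=pts(g)
print("table z",np.median(P[250:270,330:400,2]),"cap px",P[158:167:4,319].round())
def reg(P,x0,x1,y0,y1,z0,z1,name):
    m=(P[...,0]>x0)&(P[...,0]<x1)&(P[...,1]>y0)&(P[...,1]<y1)&(P[...,2]>z0)&(P[...,2]<z1)
    p=P[m]
    if len(p)<3: print(name,len(p));return
    r=cv2.minAreaRect(p[:,:2].astype(np.float32)); print(name,len(p),"mean",p.mean(0).round(1),"med z",np.median(p[:,2]).round(1),"rect",np.round(r[0],1),np.round(r[1],1),round(r[2],1))
c=P[162,319]
for n,A in(("top",P),("side",Q)):
    reg(A,c[0]-35,c[0]+35,c[1]-35,c[1]+35,131,150,n+" cap")
    reg(A,c[0]-140,c[0]+45,c[1]-60,c[1]+100,110,134,n+" spout")
def px(n,u0,u1,v0,v1,z0,z1):
    p=P[v0:v1,u0:u1].reshape(-1,3);p=p[(p[:,2]>z0)&(p[:,2]<z1)]
    r=cv2.minAreaRect(p[:,:2].astype(np.float32));print(n,len(p),p.mean(0).round(1),np.round(r[0],1),np.round(r[1],1),round(r[2],1),cv2.boxPoints(r).round().tolist())
px("tinrim",330,378,155,222,54,70)
px("tinhandle",330,378,218,245,35,55)
px("bowl",258,304,155,202,40,60);px("jar",322,344,130,155,70,95);px("caddy",274,310,118,152,55,95);px("mug",388,428,148,184,70,95)
c=cv2.resize(f["image"][110:260,240:440,::-1],(800,600),interpolation=cv2.INTER_CUBIC);cv2.imwrite("pics/crop.png",c)
E
```

```text
table z 0.32247810008943356 cap px [[617.  -0. 139.]
 [605.  -0. 141.]
 [594.  -1. 135.]]
top cap 131 mean [604.5   0.8 139. ] med z 139.6 rect [602.7   6. ] [34.3 51. ] 41.2
top spout 167 mean [549.2  24.9 128.1] med z 128.7 rect [552.9  21.7] [ 35.9 113.4] 68.0
side cap 117 mean [605.   -4.8 137.3] med z 138.1 rect [596.1  -2.9] [33.4 58.6] 79.8
side spout 275 mean [562.2  10.8 124.8] med z 125.7 rect [562.3  12.8] [ 20.7 131. ] 61.4
tinrim 231 [ 541.  -111.8   62.3] [ 541.5 -110. ] [ 97.7 168.2] 85.7 [[454.0, -153.0], [622.0, -165.0], [629.0, -68.0], [461.0, -55.0]]
tinhandle 62 [ 403.7 -101.1   48. ] [ 407.4 -101.8] [72.3 35.2] 0.1 [[371.0, -84.0], [371.0, -119.0], [444.0, -119.0], [444.0, -84.0]]
bowl 283 [574.4 125.2  48.8] [569.8 123. ] [116.8 116.6] 63.9 [[492.0, 96.0], [597.0, 45.0], [648.0, 150.0], [543.0, 201.0]]
jar 148 [680.4 -44.5  87.3] [680.8 -44.4] [39.1 40.3] 1.0 [[661.0, -25.0], [662.0, -65.0], [701.0, -64.0], [700.0, -24.0]]
caddy 609 [697.3  79.9  79.5] [699.5  79.8] [87.  67.7] 84.3 [[661.0, 40.0], [729.0, 33.0], [737.0, 120.0], [670.0, 126.0]]
mug 180 [ 611.4 -282.2   81. ] [ 608.2 -278.5] [92.3 77.8] 72.0 [[557.0, -310.0], [631.0, -334.0], [659.0, -247.0], [585.0, -223.0]]
```

View pics/crop.png

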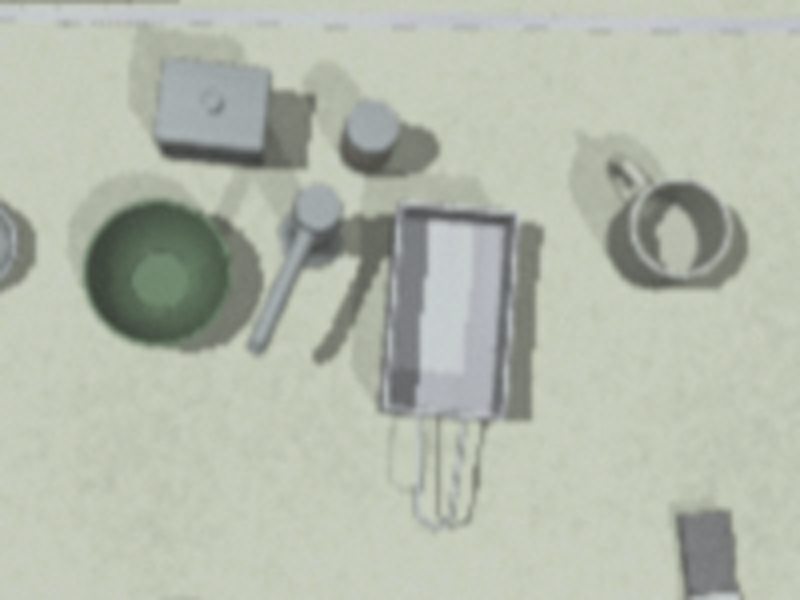

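```bash
python3 -m crank '[[-1,20,-20,0,0],[-1,55,-60,0,0],[-1,90,-95,0,0],[-1,125,-130,0,0],[-1,160,-170,0,0],[-1,195,-205,0,0],[-1,230,-240,0,0],[-1,265,-280,0,0],[-1,300,-315,0,0],[-1,335,-355,0,0]]' 20
python3 -m crank '[[-1,20,-20,0,0],[-1,37,-38,0,0],[-1,37,-38,-15,0],[-1,37,-38,-40,0],[-1,37,-38,-65,0],[-1,37,-38,-90,0],[-1,37,-38,-105,0],[-1,37,-38,-115,0],[-1,37,-38,-118,0],[-1,37,-38,-118,0]]'
python3 - <<'E'
from h import *
print(get_state()["qpos"])
f=grab_frame("top");cv2.imwrite("pics/c2.png",cv2.resize(f["image"][110:260,240:440,::-1],(800,600)))
E
```

```text
time: 1.1
tcp_pos: [512.4, 115.9, 231.1]
ee_rot: [-0.585, -3.086, -0.0]
contact_force: [0.6, 1.4, 0.3]
opening: 0.002
gripper_force: 0.0
time: 2.1
tcp_pos: [548.4, 79.8, 113.4]
ee_rot: [-0.585, -3.086, 0.0]
contact_force: [0.7, 0.8, 0.9]
opening: -0.002
gripper_force: 0.0
[ 1.44541500e-01  3.71923856e-01 -1.21059610e-01  1.07799122e+00
 -7.02656208e-05  5.19306468e-01]
```

View pics/c2.png

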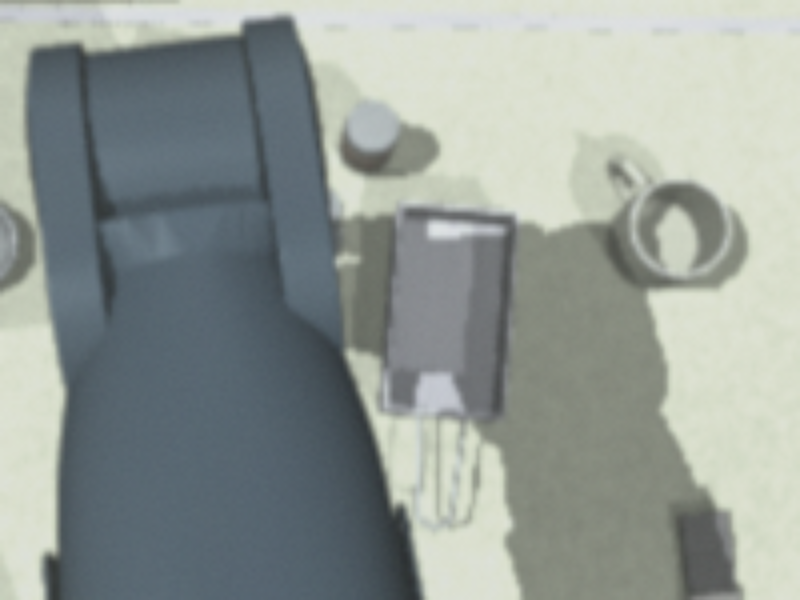

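The arm hides the dispenser from above, and the tin and jar haven't moved. I'll work out the arc waypoints.

```bash
python3 - <<'E'
import numpy as np
for a in range(156,252,6):
    d=np.array([np.cos(np.radians(a)),np.sin(np.radians(a))]);n=np.array([d[1],-d[0]])
    p=np.array([605,0])+78*d+22*n; print(a,a-156,p.round(), (p-[548.5,80]).round())
E
```

```text
156 0 [543.  52.] [ -6. -28.]
162 6 [538.  45.] [-11. -35.]
168 12 [533.  38.] [-15. -42.]
174 18 [530.  30.] [-19. -50.]
180 24 [527.  22.] [-22. -58.]
186 30 [525.  14.] [-23. -66.]
192 36 [524.   5.] [-24. -75.]
198 42 [524.  -3.] [-24. -83.]
204 48 [525. -12.] [-24. -92.]
210 54 [526. -20.] [ -22. -100.]
216 60 [529. -28.] [ -20. -108.]
222 66 [532. -36.] [ -16. -116.]
228 72 [536. -43.] [ -12. -123.]
234 78 [541. -50.] [  -7. -130.]
240 84 [547. -57.] [  -2. -137.]
246 90 [553. -62.] [   5. -142.]
```

```bash
python3 -m crank '[[-1,-2,-10,0,0],[-1,-4,-20,0,0],[-1,-6,-28,0,0],[-1,-8,-31,0,3],[-1,-11,-35,0,6],[-1,-13,-38,0,9],[-1,-15,-42,0,12],[-1,-17,-46,0,15],[-1,-19,-50,0,18],[-1,-20,-54,0,21]]'
python3 -c "
from h import *
s=get_state();print(s['contact_force'],s['ft_torque'],s['tcp_pos'])
f=grab_frame('side');cv2.imwrite('pics/s2.png',cv2.resize(f['image'][110:310,230:450,::-1],(660,600)))"
```

```text
time: 3.15
tcp_pos: [528.2, 25.1, 113.6]
ee_rot: [0.01, 3.141, 0.0]
contact_force: [-1.0, 1.3, 0.4]
opening: 0.004
gripper_force: 0.7
[-1.01661698  1.25916024  0.42726629] [0.29554441 0.17011459 0.04527662] [528.22177882  25.08095125 113.64244518]
```

View pics/s2.png

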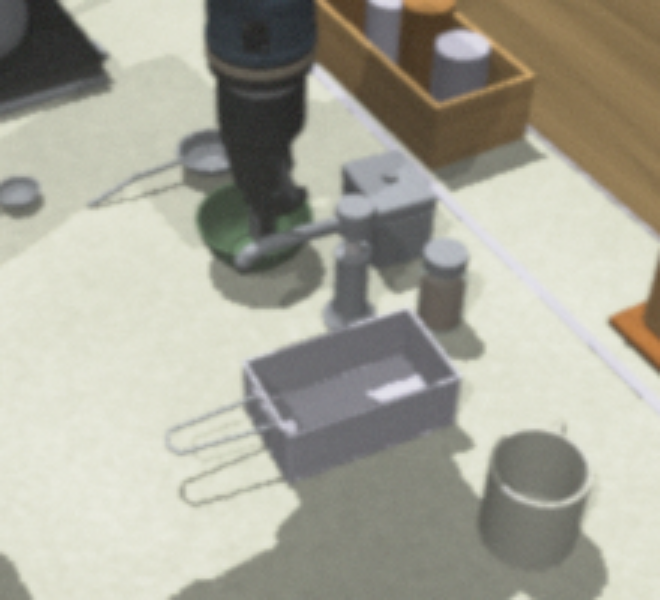

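The side view shows the finger against the spout, which now points roughly along -x with its outlet at crop (245,257). Everything else is where it was, so I'll continue the arc.

```bash
python3 -m crank '[[-1,-2,-4,0,3],[-1,-2,-8,0,6],[-1,-3,-12,0,9],[-1,-4,-16,0,12],[-1,-4,-21,0,15],[-1,-4,-25,0,18],[-1,-4,-29,0,21],[-1,-4,-33,0,24],[-1,-4,-38,0,27],[-1,-3,-42,0,30]]'
python3 -m crank '[[-1,1,-4,0,3],[-1,2,-8,0,6],[-1,3,-12,0,9],[-1,5,-16,0,12],[-1,7,-20,0,15],[-1,9,-23,0,18],[-1,11,-27,0,21],[-1,13,-30,0,24],[-1,16,-34,0,27],[-1,18,-38,0,30]]'
python3 -c "
from h import *
f=grab_frame('side');cv2.imwrite('pics/s3.png',cv2.resize(f['image'][110:310,230:450,::-1],(660,600)))"
```

```text
time: 4.2
tcp_pos: [525.1, -16.8, 113.5]
ee_rot: [-0.801, 3.038, 0.0]
contact_force: [-1.6, 1.8, -0.2]
opening: 0.002
gripper_force: 0.7
time: 5.2
tcp_pos: [543.2, -54.8, 113.4]
ee_rot: [1.56, -2.727, -0.0]
contact_force: [0.1, 1.3, 0.5]
opening: 0.001
gripper_force: 0.6
```

View pics/s3.png

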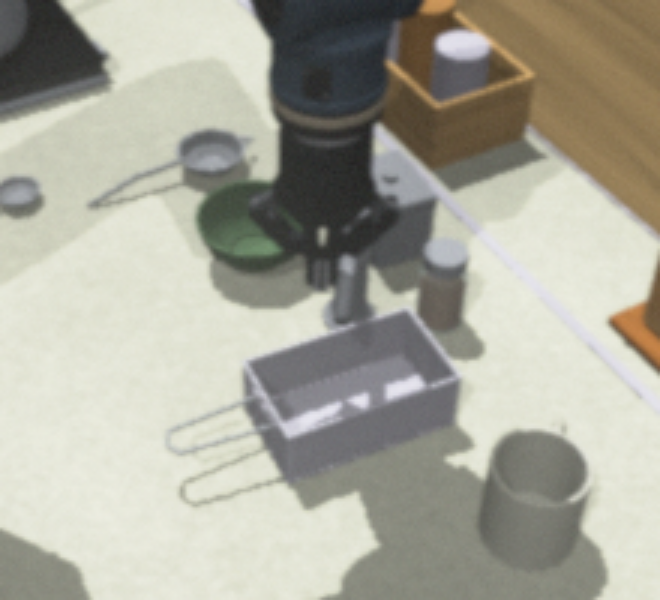

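```bash
python3 - <<'E'
from h import *
f=grab_frame("side");Q=pts(f)
for a in (177,225,237,245): 
    d=np.radians(a); X=[605+110*np.cos(d),110*np.sin(d),103]; p=proj(f,X); print(a,np.round(X),p.round(),((p-[230,110])*3).round())
m=(abs(Q[...,0]-580)<60)&(Q[...,1]>-130)&(Q[...,1]<20)&(Q[...,2]>95)&(Q[...,2]<150)
v,u=np.nonzero(m)
q=Q[m]; i=np.argsort(q[:,1])
for k in i[::12]: print(u[k],v[k],q[k].round())
E
```

```text
177 [495.   6. 103.] [309. 200.] [238. 270.]
225 [527. -78. 103.] [336. 215.] [317. 315.]
237 [545. -92. 103.] [344. 216.] [343. 319.]
245 [ 559. -100.  103.] [350. 216.] [361. 319.]
346 216 [ 544. -101.  112.]
344 217 [542. -96. 105.]
343 216 [540. -93. 107.]
342 214 [538. -91. 114.]
345 208 [549. -86. 125.]
343 208 [545. -83. 125.]
345 204 [554. -79. 131.]
346 203 [560. -74. 128.]
340 198 [544. -69. 148.]
342 198 [551. -67. 144.]
341 200 [549. -66. 137.]
338 203 [541. -65. 129.]
338 204 [542. -64. 125.]
336 205 [536. -64. 123.]
348 199 [573. -62. 127.]
335 203 [535. -61. 128.]
337 196 [541. -59. 148.]
334 201 [534. -57. 132.]
347 196 [574. -55. 131.]
349 196 [583. -51. 124.]
348 184 [600. -17. 133.]
```

The spout points at about 238° with its mouth near (543,-94), already over the tin. I'll nudge it a little farther, back off, and go above the cap.

```bash
python3 -m crank '[[-1,3,-3,0,3],[-1,7,-6,0,6],[-1,10,-8,0,9],[-1,0,-4,0,9],[-1,-10,0,0,9],[-1,-10,0,30,9],[-1,-10,0,65,9],[-1,20,25,65,9],[-1,62,54,65,9],[-1,62,54,65,9]]'
python3 - <<'E'
from h import *
s=get_state();print(s["contact_force"],s["tcp_pos"])
f=grab_frame("side");Q=pts(f)
m=(abs(Q[...,0]-575)<60)&(Q[...,1]>-140)&(Q[...,1]<-35)&(Q[...,2]>95)&(Q[...,2]<140)
q=Q[m]; i=np.argsort(q[:,1])
for k in i[::10]: print(q[k].round())
cv2.imwrite('pics/s4.png',cv2.resize(f['image'][110:310,230:450,::-1],(660,600)))
E
```

```text
time: 6.3
tcp_pos: [607.5, 3.0, 177.4]
ee_rot: [-1.769, 2.596, 0.001]
contact_force: [-1.0, -0.6, -0.7]
opening: -0.001
gripper_force: 0.0
[-1.00147673 -0.63048569 -0.7219082 ] [607.52262317   2.98727548 177.40956254]
[ 560. -108.  114.]
[ 563. -105.  104.]
[ 564. -103.  118.]
[ 559. -101.  119.]
[561. -97. 126.]
[565. -94. 125.]
[558. -92. 126.]
[569. -87. 128.]
[563. -83. 127.]
[566. -78. 129.]
[570. -72. 129.]
[580. -66. 127.]
[584. -59. 130.]
[590. -54. 127.]
[594. -48. 124.]
[582. -43. 128.]
[585. -37. 129.]
```

View pics/s4.png

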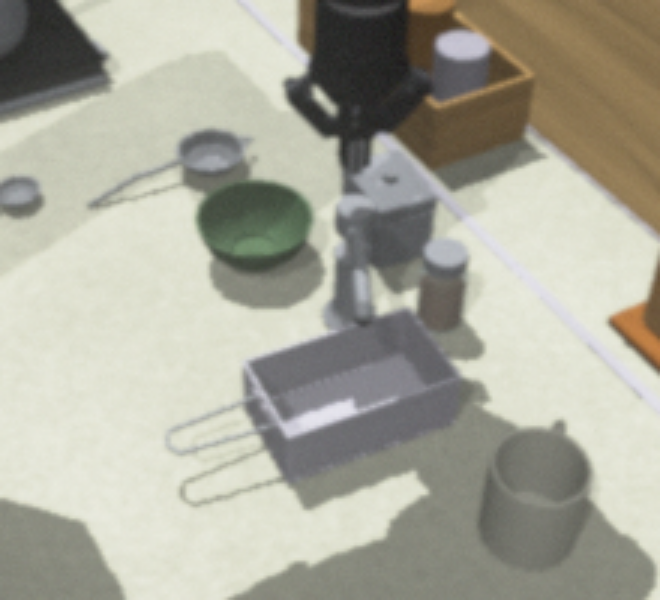

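The side view shows the spout mouth over the tin (crop (362,318), world about (561,-103)). The fingers are above the cap at (353,205). Next I'll come down on it.

```bash
python3 -m crank '[[-1,-2,-4,-10,0],[-1,-2,-4,-20,0],[-1,-2,-4,-30,0],[-1,-2,-4,-35,0],[-1,-2,-4,-38,0],[-1,-2,-4,-41,0],[-1,-2,-4,-44,0],[-1,-2,-4,-47,0],[-1,-2,-4,-49,0],[-1,-2,-4,-49,0]]'
```

```text
time: 7.35
tcp_pos: [603.2, -4.4, 129.4]
ee_rot: [1.768, -2.596, 0.0]
contact_force: [-3.6, -0.6, 6.2]
opening: -0.002
gripper_force: 2.7
```

```bash
python3 -m crank '[[-1,0,0,-1,0],[-1,0,0,-2,0],[-1,0,0,-2,0]]'; python3 -m crank '[[-1,0,0,-0.5,0],[-1,0,0,-1,0],[-1,0,0,-1,0]]';
```

```text
time: 7.65
tcp_pos: [603.2, -4.4, 127.5]
ee_rot: [1.768, -2.596, 0.0]
contact_force: [-4.2, -1.0, 6.3]
opening: -0.0
gripper_force: 2.8
time: 7.95
tcp_pos: [603.2, -4.4, 126.6]
ee_rot: [1.768, -2.596, 0.0]
contact_force: [-5.1, -1.9, 5.9]
opening: -0.006
gripper_force: 2.9
```

```bash
python3 -c "
from h import *
f=grab_frame('side');cv2.imwrite('pics/s5.png',cv2.resize(f['image'][130:230,300:400,::-1],(600,600),interpolation=cv2.INTER_CUBIC))
Q=pts(f)
m=(abs(Q[...,0]-575)<60)&(Q[...,1]>-120)&(Q[...,1]<-40)&(Q[...,2]>75)&(Q[...,2]<135);q=Q[m];i=np.argsort(q[:,1])
for k in i[::10]: print(q[k].round())"
```

```text
[ 556. -107.  101.]
[ 560. -105.  108.]
[ 552. -104.   96.]
[ 560. -100.  111.]
[553. -98.  90.]
[560. -94. 109.]
[565. -91. 115.]
[574. -86. 114.]
[572. -81. 114.]
[569. -75. 118.]
[569. -70. 113.]
[579. -64. 118.]
[576. -59. 116.]
[586. -52. 117.]
[589. -47. 118.]
```

View pics/s5.png

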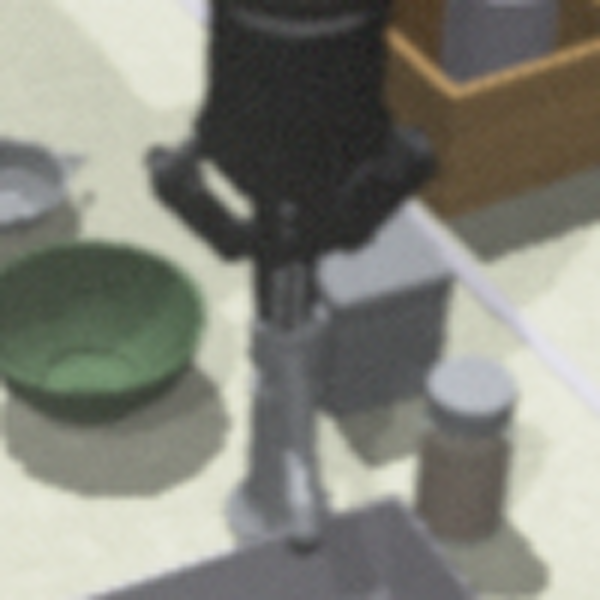

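The view confirms the head is pressed about 12 mm, with the fingers on the cap (crop (290,315)) and the outlet over the tin. I'll go on in small steps.

```bash
python3 -m crank '[[-1,0,0,-0.5,0],[-1,0,0,-1,0],[-1,0,0,-1,0]]'; python3 -m crank '[[-1,0,0,-0.5,0],[-1,0,0,-1,0],[-1,0,0,-1,0]]';
```

```text
time: 8.3
tcp_pos: [603.2, -4.4, 125.6]
ee_rot: [1.769, -2.596, 0.0]
contact_force: [-5.7, -1.3, 6.8]
opening: 0.004
gripper_force: 3.0
time: 8.6
tcp_pos: [603.3, -4.4, 124.7]
ee_rot: [1.768, -2.596, 0.001]
contact_force: [-5.0, -1.5, 5.3]
opening: -0.001
gripper_force: 3.1
```

```bash
python3 -m crank '[[-1,0,0,-0.5,0],[-1,0,0,-0.5,0]]';
```

```text
time: 8.8
tcp_pos: [603.2, -4.4, 124.2]
ee_rot: [1.768, -2.597, 0.0]
contact_force: [-5.2, -2.1, 6.4]
opening: -0.001
gripper_force: 3.2
```

```bash
for i in 1 2; do python3 -m crank '[[-1,0,0,-0.5,0],[-1,0,0,-0.5,0]]' | grep -E 'tcp|contact'; done
```

```text
tcp_pos: [603.2, -4.4, 123.6]
contact_force: [-5.1, -1.1, 6.3]
tcp_pos: [603.2, -4.4, 123.2]
contact_force: [-4.8, -1.8, 6.3]
```

```bash
for i in 1 2; do python3 -m crank '[[-1,0,0,-0.5,0],[-1,0,0,-0.5,0]]' | grep -E 'tcp|contact'; done
```

```text
tcp_pos: [603.2, -4.4, 122.7]
contact_force: [-4.7, -1.0, 6.6]
tcp_pos: [603.2, -4.4, 122.2]
contact_force: [-4.5, -1.5, 6.3]
```

```bash
python3 -m crank '[[-1,0,0,-0.5,0],[-1,0,0,-0.5,0]]' | grep -E 'tcp|contact'; python3 -m crank '[[-1,0,0,-0.5,0],[-1,0,0,-0.5,0]]' | grep -E 'tcp|contact'
```

```text
tcp_pos: [603.3, -4.4, 121.7]
contact_force: [-4.4, -1.1, 6.8]
tcp_pos: [603.2, -4.4, 121.2]
contact_force: [-4.4, -1.2, 6.9]
```

```bash
python3 -m crank '[[-1,0,0,-0.5,0],[-1,0,0,-0.5,0]]' | grep -E 'tcp|contact'
```

```text
tcp_pos: [603.3, -4.4, 120.8]
contact_force: [-6.2, -1.3, 8.3]
```

```bash
python3 -m crank '[[-1,0,0,-0.3,0],[-1,0,0,-0.3,0]]' | grep -E 'tcp|contact'
```

```text
tcp_pos: [603.3, -4.4, 120.6]
contact_force: [-5.7, -0.4, 9.3]
```

```bash
python3 -m crank '[[-1,0,0,-0.3,0],[-1,0,0,-0.3,0]]' | grep -E 'tcp|contact'
```

```text
tcp_pos: [603.3, -4.4, 120.4]
contact_force: [-7.1, -1.4, 10.2]
```

```bash
python3 -m crank '[[-1,0,0,-0.3,0],[-1,0,0,-0.3,0]]' | grep -E 'tcp|contact'
```

```text
tcp_pos: [603.4, -4.4, 120.2]
contact_force: [-6.4, -1.4, 11.2]
```

```bash
python3 -m crank '[[-1,0,0,-0.5,0],[-1,0,0,-0.8,0],[-1,0,0,-0.8,0]]' | grep -E 'tcp|contact'
```

```text
tcp_pos: [603.4, -4.4, 119.6]
contact_force: [-8.9, -1.2, 14.8]
```

```bash
python3 -m crank '[[-1,0,0,-0.4,0],[-1,0,0,-0.4,0]]' | grep -E 'tcp|contact'
```

```text
tcp_pos: [603.4, -4.4, 119.4]
contact_force: [-8.0, -1.1, 16.5]
```

```bash
python3 -m crank '[[-1,0,0,0,0],[-1,0,0,0,0],[-1,0,0,0,0]]' | grep -E 'tcp|contact'; python3 -m crank '[[-1,0,0,0,0],[-1,0,0,0,0],[-1,0,0,0,0]]' | grep -E 'tcp|contact'
python3 -m crank '[[-1,0,0,3,0],[-1,0,0,7,0],[-1,0,0,12,0],[-1,0,0,17,0],[-1,0,0,22,0],[-1,0,0,27,0],[-1,1,2,32,0],[-1,2,3,32,0],[-1,2,3,32,0],[-1,2,3,32,0]]'
python3 - <<'E'
from h import *
f=grab_frame("side");Q=pts(f)
m=(abs(Q[...,0]-575)<60)&(Q[...,1]>-140)&(Q[...,1]<-35)&(Q[...,2]>75)&(Q[...,2]<140)
q=Q[m]; i=np.argsort(q[:,1]); print(q[i[::10]].round().tolist())
E
```

```text
tcp_pos: [603.4, -4.4, 119.4]
contact_force: [-7.6, -1.4, 16.8]
tcp_pos: [603.5, -4.4, 119.4]
contact_force: [-7.8, -2.0, 17.1]
time: 12.9
tcp_pos: [605.3, -1.1, 149.9]
ee_rot: [1.769, -2.596, -0.0]
contact_force: [-0.0, 0.2, 0.0]
opening: 0.001
gripper_force: 0.0
[[555.0, -108.0, 116.0], [559.0, -105.0, 119.0], [563.0, -104.0, 116.0], [556.0, -101.0, 121.0], [567.0, -97.0, 123.0], [568.0, -94.0, 123.0], [561.0, -91.0, 128.0], [564.0, -87.0, 127.0], [560.0, -83.0, 128.0], [575.0, -78.0, 128.0], [573.0, -72.0, 131.0], [570.0, -66.0, 128.0], [575.0, -60.0, 127.0], [578.0, -54.0, 128.0], [591.0, -48.0, 129.0], [588.0, -42.0, 132.0], [589.0, -35.0, 130.0]]
```

Stroke one reached the stop at about 17 N, was held, and the head came fully back up with the spout still over the tin. Now stroke two.

```bash
python3 -m crank '[[-1,0,0,-5,0],[-1,0,0,-9,0],[-1,0,0,-12,0],[-1,0,0,-15,0],[-1,0,0,-18,0],[-1,0,0,-21,0],[-1,0,0,-24,0],[-1,0,0,-27,0],[-1,0,0,-29,0],[-1,0,0,-29,0]]'|grep -E 'tcp|contact'; python3 -m crank '[[-1,0,0,-0.5,0],[-1,0,0,-1,0],[-1,0,0,-1,0]]'|grep -E 'tcp|contact'
```

```text
tcp_pos: [605.4, -1.2, 121.2]
contact_force: [-2.1, -0.1, 7.2]
tcp_pos: [605.4, -1.2, 120.6]
contact_force: [-2.5, -0.8, 9.6]
```

```bash
python3 -m crank '[[-1,0,0,-0.5,0],[-1,0,0,-1,0],[-1,0,0,-1,0]]'|grep -E 'tcp|contact'
```

```text
tcp_pos: [605.5, -1.3, 119.9]
contact_force: [-4.3, 0.6, 12.8]
```

```bash
python3 -m crank '[[-1,0,0,-0.5,0],[-1,0,0,-0.6,0],[-1,0,0,-0.6,0]]'|grep -E 'tcp|contact'
```

```text
tcp_pos: [605.6, -1.2, 119.5]
contact_force: [-4.8, -1.1, 15.9]
```

```bash
python3 -m crank '[[-1,0,0,0,0],[-1,0,0,0,0],[-1,0,0,0,0],[-1,0,0,0,0],[-1,0,0,0,0],[-1,0,0,0,0]]' | grep -E 'tcp|contact'
python3 -m crank '[[-1,0,0,3,0],[-1,0,0,7,0],[-1,0,0,12,0],[-1,0,0,17,0],[-1,0,0,22,0],[-1,0,0,27,0],[-1,0,0,32,0],[-1,0,0,32,0],[-1,0,0,32,0],[-1,0,0,32,0]]'|grep -E 'tcp|contact'
python3 -m crank '[[-1,0,0,-5,0],[-1,0,0,-9,0],[-1,0,0,-12,0],[-1,0,0,-15,0],[-1,0,0,-18,0],[-1,0,0,-21,0],[-1,0,0,-24,0],[-1,0,0,-27,0],[-1,0,0,-29,0],[-1,0,0,-30,0]]'|grep -E 'tcp|contact'
python3 -m crank '[[-1,0,0,-0.5,0],[-1,0,0,-1,0],[-1,0,0,-1.5,0],[-1,0,0,-2,0],[-1,0,0,-2,0],[-1,0,0,-2,0],[-1,0,0,-2,0],[-1,0,0,-2,0],[-1,0,0,-2,0],[-1,0,0,-2,0]]'|grep -E 'tcp|contact'
```

```text
tcp_pos: [605.6, -1.2, 119.5]
contact_force: [-5.0, 0.0, 15.8]
tcp_pos: [605.2, -1.2, 150.3]
contact_force: [0.6, -0.9, -0.3]
tcp_pos: [605.4, -1.2, 120.7]
contact_force: [-2.8, 0.4, 9.5]
tcp_pos: [605.5, -1.2, 119.5]
contact_force: [-4.9, 0.4, 15.7]
```

Third stroke done. I'll release, retreat upwards and check the scene.

```bash
python3 -m crank '[[-1,0,0,3,0],[-1,0,0,7,0],[-1,0,0,12,0],[-1,0,0,17,0],[-1,0,0,22,0],[-1,0,0,30,0],[-1,0,0,50,0],[-1,0,0,80,0],[-1,0,0,110,0],[-1,0,0,140,0]]'|grep -E 'tcp|contact'
python3 -m crank '[[-1,-20,20,0,0],[-1,-50,50,0,0],[-1,-80,85,0,0],[-1,-110,120,0,0],[-1,-140,155,0,0],[-1,-170,190,0,0],[-1,-200,225,0,0],[-1,-225,260,0,0],[-1,-240,290,0,0],[-1,-240,290,0,0]]'
python3 - <<'E'
from h import *
import pickle
f=grab_frame("top");P=pts(f);g=grab_frame("side")
c=cv2.resize(f["image"][110:260,240:440,::-1],(800,600),interpolation=cv2.INTER_CUBIC);cv2.imwrite("pics/end.png",c)
def px(n,u0,u1,v0,v1,z0,z1):
    p=P[v0:v1,u0:u1].reshape(-1,3);p=p[(p[:,2]>z0)&(p[:,2]<z1)]
    r=cv2.minAreaRect(p[:,:2].astype(np.float32));print(n,np.round(r[0],1),np.round(r[1],1),round(r[2],1))
px("cap",308,331,150,175,136,150);px("tinrim",330,378,155,222,54,70);px("bowl",258,304,155,202,40,60);px("jar",322,344,130,155,70,95);px("caddy",274,310,118,152,55,95);px("mug",388,428,148,184,70,95)
E
```

```text
tcp_pos: [605.2, -1.2, 260.0]
contact_force: [0.7, -0.4, -0.5]
time: 20.45
tcp_pos: [363.6, 291.5, 258.9]
ee_rot: [-1.774, 2.593, 0.001]
contact_force: [-0.1, -0.7, 0.2]
opening: 0.001
gripper_force: 0.0
cap [608.2  -0.9] [34.4 33. ] 16.5
tinrim [ 541.3 -109.5] [ 96.9 167.8] 85.8
bowl [569.7 122.7] [116.6 116.3] 64.2
jar [681.1 -44.5] [40. 39.] 88.6
caddy [699.5  79.8] [87.2 68.3] 84.1
mug [ 608.3 -278. ] [91.8 77.5] 71.6
```

View pics/end.png

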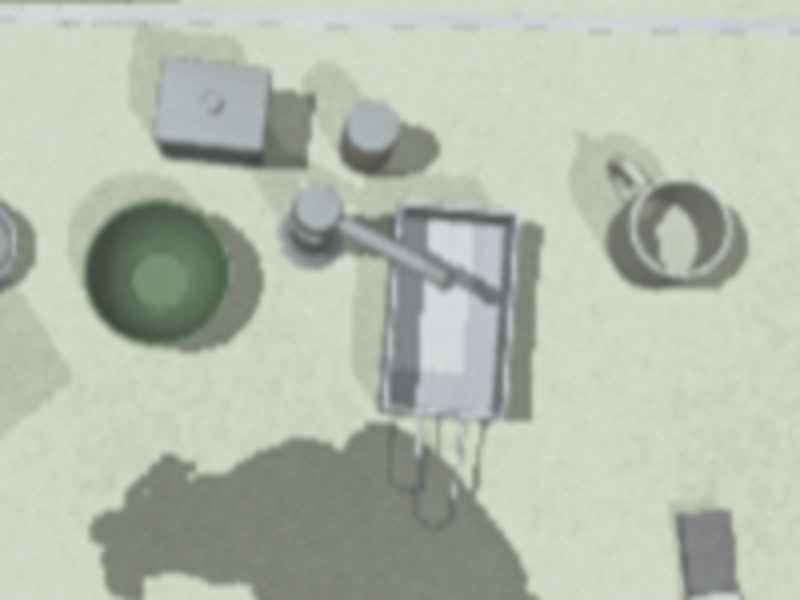

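The spout mouth (crop (447,280)) is in the middle of the tin's opening, the head is up, and nothing has been displaced.

```bash
python3 -c "
from cell import *
print(job_done())"
```

```text
the job is handed in; nothing more can be done
None
```

The spout is over the mess tin and the pump got three full strokes, each held on its stop at about 16–17 N; the tin, bowl, jar, caddy and mug measured unmoved, and I handed the job in at about 20.5 s.

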